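# Lay out the tasting set on the flight board

## Task

Lay out the tasting set: on the wooden paddle board's ring marks, stand the small dark steel measuring cup on the mark nearest the paddle's handle, the cork stopper (as it is, on its head) on the mark farthest from the handle, and the clear tasting glass on the mark between them, with the wooden knobbed cover lying centred on top of the glass. Stand the amber sample bottle in the middle of the square black tile. Centre everything upright on its mark, tip nothing over, leave the stamp and the vial where they are, and let go of it all.

Things in the scene. Friction and masses are not known exactly. Their poses are not given: they have to be found in the camera images.
- board: Oblong wooden paddle board lying fixed on the bench, 242 x 90 x 12 mm, with a short flat handle (45 x 34 mm, same thickness) sticking out of one end. Three ring marks of 64 mm diameter (flat, printed) lie on its long centre line. Origin: under the middle mark, on the bench. x points along the board to the handle: the mark nearest the handle is at x = +85 mm, the middle one at 0, the farthest at x = -85 mm, all at y = 0, board top at z = 12 mm. Lies at any yaw.
- tile: Square black coaster tile, 80 x 80 mm, 8 mm thick, fixed on the bench, at any yaw. Origin: centre of its underside; z up.
- bottle: Closed amber glass sample bottle with paper label and black cap: straight round body 48 mm in diameter up to 73 mm high, then a shoulder and a neck; cap 25 mm in diameter; 110 mm tall over all; about 220 g. Origin: centre of its underside; z up; turned anyhow about z (round, so its yaw does not matter). Stands loose on the bench at the start.
- glass: Clear glass tasting tumbler, open at the top, 56 mm outer diameter, straight-walled, 80 mm tall, wall 4 mm, empty, about 160 g. Origin: centre of its underside; z up; turned anyhow about z (round, so its yaw does not matter). Stands loose on the bench at the start.
- jigger: Small dark steel measuring cup, open at the top, 42 mm outer diameter, straight-walled, 55 mm tall, wall 3 mm, about 90 g. Origin: centre of its underside; z up; turned anyhow about z (round, so its yaw does not matter). Stands loose on the bench at the start.
- cover: Wooden tasting-glass cover: flat disc 68 mm in diameter and 6 mm thick with an upright round knob, 18 mm in diameter and 30 mm tall, on its centre (36 mm tall over all); about 40 g. Its flat underside lies on the glass's rim, nothing engages. Grip it by the knob, fingertips above the disc. Origin: centre of its underside; z up; turned anyhow about z (round, so its yaw does not matter). Stands loose on the bench at the start.
- stopper: Bottle stopper standing on its head: dark wooden head below, 32 mm in diameter and 12 mm high, and above it an upright cork shank, 22 mm in diameter and 32 mm long (44 mm tall over all); about 30 g. Grip it by the shank. Origin: centre of its underside; z up; turned anyhow about z (round, so its yaw does not matter). Stands loose on the bench at the start.
- stamp: Bystander, not to be moved: small loose hand stamp, 30 x 30 mm wooden foot with a black knob, 56 mm tall. Origin: centre of its underside.
- vial: Bystander, not to be moved: small loose green vial with a white cap, 24 mm in diameter, 56 mm tall. Origin: centre of its underside. Besides it and the stamp, a flat stack of labels and a roll of blue tape (70 mm wide, 18 mm high) lie fixed beside the things; taller equipment stands only along the back and the sides of the table, beyond 0.75 m from the robot's base axis or more than 0.55 m to its left or right.
Things that resemble listed ones, but are neither listed nor needed, are in the scene too. Leave any red look-alike of the stopper alone. Leave any purple look-alike of the bottle alone.

How it is judged:
At the end, for the whole second after the job is handed in: Cup on the handle-end mark, glass on the middle mark, stopper (head down) on the other, each within 14 mm along and across the board; bottle within 15 mm of the tile's centre; cover on the glass within 12 mm; all upright (0.1 rad), resting on their support (height 4 mm), at rest (x of jigger in the frame of board between 0.071 and 0.099 m and y of jigger in the frame of board between -0.014 and 0.014 m and z of jigger in the frame of board between 0.008 and 0.016 m and x of glass in the frame of board between -0.014 and 0.014 m and y of glass in the frame of board between -0.014 and 0.014 m and z of glass in the frame of board between 0.008 and 0.016 m and x of stopper in the frame of board between -0.099 and -0.071 m and y of stopper in the frame of board between -0.014 and 0.014 m and z of stopper in the frame of board between 0.008 and 0.016 m and horizontal distance between bottle and tile below 0.015 m and z of bottle in the frame of tile between 0.004 and 0.012 m and horizontal distance between cover and glass below 0.012 m and z of cover in the frame of glass between 0.076 and 0.084 m and angle between each of jigger, glass, stopper, bottle, cover's own z axis and vertical below 0.1 rad and linear speed of each of jigger, glass, stopper, bottle, cover below 0.01 m/s and angular speed of each of jigger, glass, stopper, bottle, cover below 0.1 rad/s); the robot touches nothing.
It fails at once if the bottle, the glass, the measuring cup or the stopper is tipped over (angle between any of bottle, glass, jigger, stopper's own z axis and vertical above 0.7 rad).
It fails at once if the stamp or the vial is shifted by more than 20 mm or knocked over (distance of any of stamp, vial from where it was at the start of the episode above 0.02 m or angle between any of stamp, vial's own z axis and vertical above 0.5 rad).
It also fails if it takes over 131 s, if anything falls off the work surface, if the arm or the gripper's body presses on something with over 40 N, if the wrist force passes 120 N, or if a joint passes its speed limit or range.

## Robot

A 6-joint arm with a two-finger parallel gripper is mounted at the origin on the work surface. World frame = base frame: x ahead of the robot, y to its left, z up, the work surface at z = 0. Lengths are in m, angles in rad, forces in N, time in s.
With the tool pointing down it reaches from about 0.25 to 0.775 m from the base axis. Payload 4 kg.
Tool frame: the origin (TCP) lies where the fingers leave the gripper's body, on its centre line; the fingertips stand 97 mm ahead of it and the grasp point (between the pads) lies 78 mm ahead of it; z points along the fingers, y is the line along which they close (so a half turn about z gives the same grasp; the last joint's range is limited). The gripper opens to 94 mm and grips with 3 to 60 N. Pads are 16 mm wide; open, the fingers measure 119 mm over their backs; the gripper's body (75 mm by 177 mm) begins 78 mm behind the grasp point.
Start: joints at [1.074, 0.087, 1.371, -0, 1.684, -0.103], TCP at [0.211, 0.508, 0.303] pointing down, gripper open.
Joint ranges: [-3.1, 3.1], [-0.76, 2.03], [0.27, 2.55], [-1.08, 4.22], [0.17, 2.65], [-2.57, 2.57]. Speed limits (rad/s): [2.79, 2.79, 3.14, 3.14, 3.14, 3.14].

## Interface

Orientations are given as [roll, pitch, yaw] about the fixed x, y, z axes, in that order (R = Rz(yaw) Ry(pitch) Rx(roll)).
In Python, from bench import robot, eyes gives the robot as it stands. The module is installed in compiled form; this text tells all that it offers.
- The arm moves only by the tool carry_out, never from a script. Its argument "deltas" is a list of rows, each an object of numbers: "dx", "dy", "dz": the shift along the tool's x, y, z each as a share of 0.02 m, from -1 to 1; "wx", "wy", "wz": the turn, a rotation vector about the tool's x, y, z each as a share of 0.12 rad, from -1 to 1; "gripper": the closure in counts, from 0 (fully open) to 255 (shut). In form: [{"dx": .., "dy": .., "dz": .., "wx": .., "wy": .., "wz": .., "gripper": ..}, ...]. A call has 1 to 20 rows; each row shifts and turns the commanded pose from where the row before left it, along the tool's axes as they then stand; what a row does not reach is not made up. A row lasts 1/12 s, in which the tool goes at most 41.7 mm and 7.16 degrees, less where a joint would pass 70% of its speed; a pose out of reach is approached as far as the arm can. A call with a number of a shift or a turn outside -1 to 1 is refused whole. A call with a gripper value outside its range is refused whole. The fingers move at their own pace and stop on an object; the grip force is fixed at half the most. Time passes only in rows, so rows that do not move let the fingers close. It gives the time, the measured TCP pose, the force, the opening and the grip force at its end, in the units of the state.
- robot.get_obs(): the state, without advancing time (a new reading comes with each control period).
- eyes.snapshot(name): name is "scene" or "top"; returns the picture (420x560x3 uint8, red, green, blue); there is no depth.
- eyes.get_calibration(name): a dict with "fovy" (degrees; the focal length in pixels is half the picture's height over the tangent of half this angle, whatever the lens; pixels are square), "cx", "cy" (the principal point, pixels), "k1" (the pictures are not rectified: a ray, as slopes to the right and down, at radius r is drawn at 1 + k1 r^2 times it, then the intrinsics apply), "R" (3x3) and "t" (3): a world point X has camera coordinates R X + t. Camera axes: x right, y down, z forward; pixel columns grow to the right and rows downward; lengths in m; the calibration is good to about 2 mm. A picture is of the moment at which its call begins. get_calibration takes no time and is no camera call.
- robot.close_job(): hands the job in; it is judged then, once.
The state is a dict: "time": time; "joint_positions": joint angles; "qvel": joint speeds; "joint_torque": joint torques, N m; "tool_pos": TCP position; "ee_rot": TCP orientation; "wrist_force": force on the tool from outside, world axes, zero at the start; "wrist_torque": the same for the moment, N m; "width": finger opening in m; "finger_force": force on a finger pad.
Only numpy, scipy, OpenCV 4.12 (cv2) and the standard library are available. Lean on these libraries where they do the work, as an engineer would, in place of code of your own. Each camera call takes 0.05 s, during which the arm holds its last target. There are 200 camera calls.

## Working session

There is one attempt and no reset: what is moved stays moved. The work goes in short steps, Python scripts to look and compute and a tool call to move; the robot and the scene stay as the last step left them, time stands still between calls to the robot, and variables do not carry over. Pictures are saved under pics/ and viewed, at most 14 in all, crops included, and the job is handed in when it is done.

Besides the shell and the picture viewer there is one more tool, called after ">>>" as name(argument=value, ...) on one line, values as JSON. carry_out: Moves the arm, as the interface text tells. Shift numbers are shares of 0.02 m and turn numbers shares of 0.12 rad, none past 1 either way. Its arguments: {"type":"object","properties":{"deltas":{"type":"array","items":{"type":"object","properties":{"dx":{"type":"number"},"dy":{"type":"number"},"dz":{"type":"number"},"wx":{"type":"number"},"wy":{"type":"number"},"wz":{"type":"number"},"gripper":{"type":"number"}}}}},"required":["deltas"]}

```bash
mkdir -p pics; cat > h.py <<'E'
import numpy as np,cv2
from bench import robot,eyes
def K(n):
    c=eyes.get_calibration(n);f=210/np.tan(np.radians(c["fovy"])/2)
    return c,f
def back(n,u,v,z):
    c,f=K(n);R=np.array(c["R"]);t=np.array(c["t"])
    d=np.array([(u-c["cx"])/f,(v-c["cy"])/f]);s=d.copy()
    for _ in range(30): s=d/(1+c["k1"]*(s@s))
    r=R.T@np.array([s[0],s[1],1]);o=-R.T@t
    return o+r*(z-o[2])/r[2]
def proj(n,X):
    c,f=K(n);p=np.array(c["R"])@np.array(X)+np.array(c["t"]);s=p[:2]/p[2]
    s=s*(1+c["k1"]*(s@s));return s*f+[c["cx"],c["cy"]]
def snap(n,name):
    im=eyes.snapshot(n);cv2.imwrite(f"pics/{name}.png",im[:,:,::-1]);return im
E
python3 - <<'E'
from h import *
for n in("scene","top"):
    snap(n,n+"0");c,f=K(n);print(n,c,f)
print(robot.get_obs())
E
```

```text
scene {'fovy': 42.01684062692082, 'cx': 271.70584435927447, 'cy': 202.24775621790488, 'k1': -0.09950483786603256, 'R': array([[ 0.13656599,  0.99062636, -0.00302466],
       [ 0.85464325, -0.11936245, -0.50530933],
       [-0.50093378,  0.06642306, -0.86293298]]), 't': array([-0.05823349, -0.42024722,  1.5669998 ])} 546.8284884527961
top {'fovy': 48.894822217459186, 'cx': 285.38250274353203, 'cy': 207.20276197206624, 'k1': -0.10565861109446859, 'R': array([[ 0.0103919 , -0.99984261,  0.01437957],
       [-0.98662955, -0.0125915 , -0.16249177],
       [ 0.16264726, -0.01249871, -0.98660511]]), 't': array([-0.00839802,  0.49219678,  1.22829574])} 461.9260280843093
{'time': 0.1, 'joint_positions': array([ 1.07388230e+00,  8.78983003e-02,  1.37209972e+00, -7.74362071e-06,
        1.68361279e+00, -1.03097817e-01]), 'qvel': array([ 0.0012818 , -0.00214441, -0.00482237, -0.00023127,  0.00166787,
        0.00148005]), 'joint_torque': array([ 1.25537477e-03, -3.41254771e+01, -3.03300405e+01,  7.18740234e-02,
        3.05135746e-02, -9.49340847e-05]), 'tool_pos': array([0.21090241, 0.50762708, 0.30161336]), 'ee_rot': array([-3.13958442e+00, -2.00043603e-04,  2.74777538e+00]), 'wrist_force': array([ 0.40779172,  0.02939683, -1.02330657]), 'wrist_torque': array([ 0.09039933, -0.04729305, -0.00024505]), 'finger_force': 0.0, 'width': 0.09409383138911441}
```

View pics/top0.png

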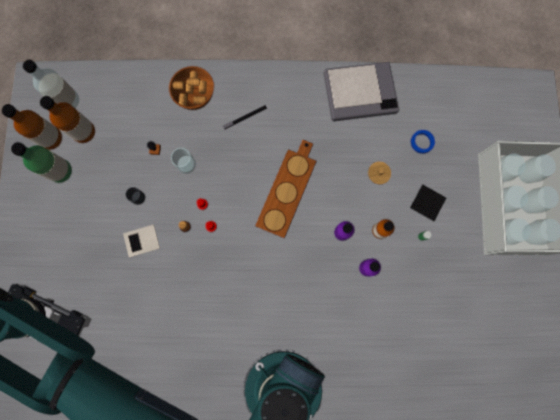

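View pics/scene0.png

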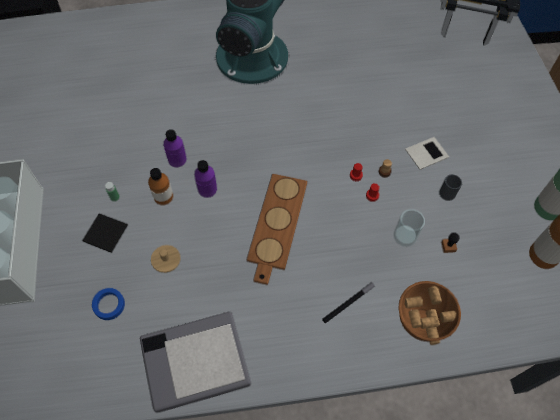

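The overview shows the paddle at about (287,190) in top, with its handle end up at (306,146). The jigger is at (135,196), the glass (182,160), the stopper (185,226), the cover (380,173), the bottle (384,229) and the tile (428,203). I'll take enlarged crops to get exact pixels.

```bash
python3 - <<'E'
import cv2,numpy as np
t=cv2.imread("pics/top0.png");s=cv2.imread("pics/scene0.png")
def g(im,x,y,w,h,k,name):
    c=cv2.resize(im[y:y+h,x:x+w],None,fx=k,fy=k,interpolation=cv2.INTER_CUBIC)
    for u in range((x+9)//10*10,x+w,10):
        cv2.line(c,((u-x)*k,0),((u-x)*k,4 if u%50 else 12),(255,255,255),1)
        if u%20==0: cv2.putText(c,str(u),((u-x)*k-10,22),0,.35,(255,255,255))
    for v in range((y+9)//10*10,y+h,10):
        cv2.line(c,(0,(v-y)*k),(4 if v%50 else 12,(v-y)*k),(255,255,255),1)
        if v%20==0: cv2.putText(c,str(v),(8,(v-y)*k+4),0,.35,(255,255,255))
    return c
a=g(t,110,130,120,130,4,0);b=g(t,325,130,130,130,4,0)
cv2.imwrite("pics/tc.png",cv2.resize(np.hstack([g(t,115,135,110,110,3,0),g(t,245,135,80,110,3,0)]),None,fx=1.3,fy=1.3))
cv2.imwrite("pics/tl.png",g(t,325,150,130,110,6,0))
cv2.imwrite("pics/sc.png",g(s,340,130,130,130,4,0))
E
```

```text
(no output)
```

View pics/tc.png

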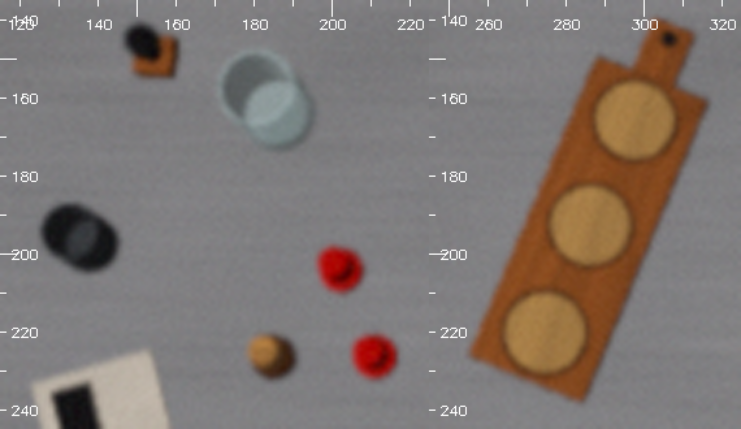

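View pics/tl.png

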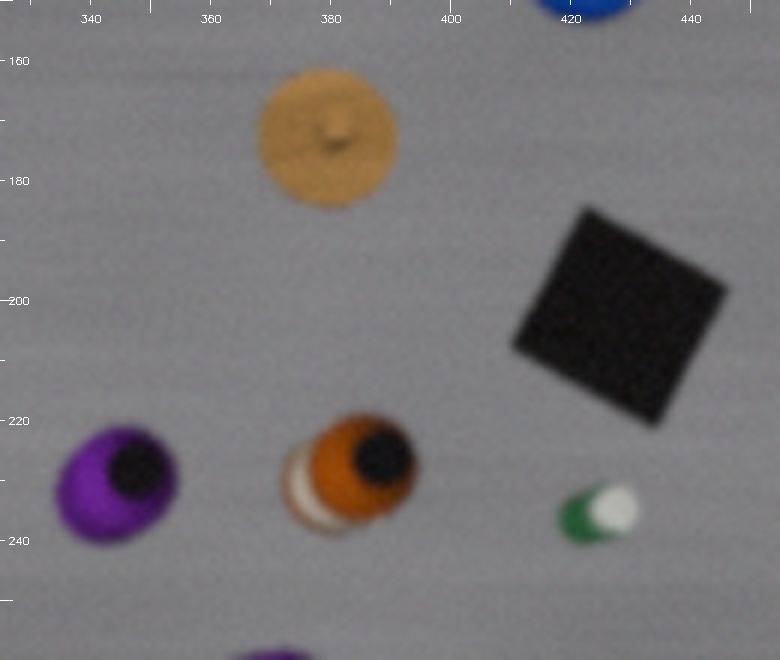

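View pics/sc.png

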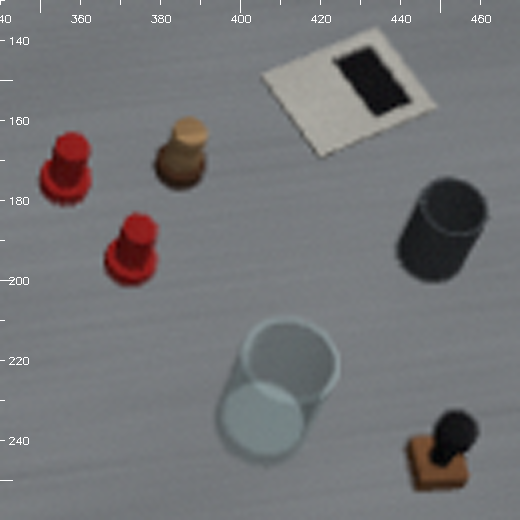

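The crops give rim, base and mark pixels for every object, in both the top and scene views. Next I turn them into positions.

```bash
python3 - <<'E'
from h import *
L=[("jig","top",133.7,195.3,.055),("jig","top",137.5,196.4,0),("jig","scene",453.2,181.7,.055),("jig","scene",447.5,192,0),
("glass","top",182,158.1,.08),("glass","top",184.9,162.6,.004),("glass","scene",412.5,220,.08),("glass","scene",405.5,235,.002),
("stop","top",182.7,224.7,.044),("stop","top",185,226.8,.012),("stop","scene",387.5,163,.044),
("m+","top",297.8,166,.012),("m0","top",286.5,192.9,.012),("m-","top",274.7,220.1,.012),
("m+","scene",269.5,250.5,.012),("m0","scene",278,218.5,.012),("m-","scene",287,188.5,.012),
("tile","top",428.5,203,.008),("cover","top",379.7,172.9,.006),("coverknob","top",381.2,171.2,.036),
("cap","top",389,226.3,.11),("should","top",385.6,227.8,.075),("cap","scene",156,174,.11),
("vialbase","top",422,236.3,0),("stamp","top",154.7,149.9,.005),("red","top",203,203.5,0.012),("red","top",211,226.5,0.012),("purp","top",347.5,228,.11),("purp","top",374,267,.11),("tape","top",423,141,.01)]
for n,c,u,v,z in L: print(n,c,np.round(back(c,u,v,z)[:2],4))
E
```

```text
jig top [0.5176 0.4142]
jig top [0.5249 0.4207]
jig scene [0.526  0.4216]
jig scene [0.5214 0.4244]
glass top [0.6173 0.28  ]
glass top [0.6247 0.2876]
glass scene [0.6253 0.2879]
glass scene [0.623  0.2892]
stop top [0.4397 0.2769]
stop top [0.4378 0.2769]
stop scene [0.4453 0.2821]
m+ top [ 0.6166 -0.0373]
m0 top [ 0.5379 -0.0058]
m- top [0.46   0.0264]
m+ scene [ 0.6227 -0.0321]
m0 scene [ 0.5433 -0.0012]
m- scene [0.4643 0.0323]
tile top [ 0.515  -0.4129]
cover top [ 0.6015 -0.2737]
coverknob top [ 0.5991 -0.2714]
cap top [ 0.4339 -0.2716]
should top [ 0.4342 -0.2707]
cap scene [ 0.4447 -0.2665]
vialbase top [ 0.42   -0.3929]
stamp top [0.6617 0.3777]
red top [0.5045 0.2289]
red top [0.4397 0.204 ]
purp top [ 0.4283 -0.163 ]
purp top [ 0.3285 -0.2304]
tape top [ 0.6989 -0.4042]
```

>>> carry_out(deltas=[{"dx":-0.5,"dy":0.05,"dz":0.2,"gripper":40},{"dx":-0.95,"dy":0.11,"dz":0.3,"gripper":40},{"dx":-0.95,"dy":0.11,"dz":0.3,"gripper":40},{"dx":-0.95,"dy":0.11,"dz":0.3,"gripper":40},{"dx":-0.95,"dy":0.11,"dz":0.3,"gripper":40},{"dx":-0.95,"dy":0.11,"dz":0.3,"gripper":40},{"dx":-0.95,"dy":0.11,"dz":0.3,"gripper":40},{"dx":-0.95,"dy":0.11,"dz":0.3,"gripper":40},{"dx":-0.95,"dy":0.11,"dz":0.3,"gripper":40},{"dx":-0.95,"dy":0.11,"dz":0.3,"gripper":40},{"dx":-0.95,"dy":0.11,"dz":0.3,"gripper":40},{"dx":-0.95,"dy":0.11,"dz":0.3,"gripper":40},{"dx":-0.95,"dy":0.11,"dz":0.3,"gripper":40},{"dx":-0.95,"dy":0.11,"dz":0.3,"gripper":40},{"dx":-0.95,"dy":0.11,"dz":0.3,"gripper":40},{"dx":-0.95,"dy":0.11,"dz":0.3,"gripper":40},{"dx":-0.95,"dy":0.11,"dz":0.3,"gripper":40},{"dx":-0.4,"dy":0.05,"dz":0.1,"gripper":40},{"gripper":40},{"gripper":40}])

```text
invalid input
```

>>> carry_out(deltas=[{"dx":-0.5,"dy":0.05,"dz":0.2,"wx":0,"wy":0,"wz":0,"gripper":40},{"dx":-0.95,"dy":0.11,"dz":0.3,"wx":0,"wy":0,"wz":0,"gripper":40}])

```text
time: 0.27
tool_pos: [0.2385, 0.5001, 0.2928]
ee_rot: [3.141, -0.0, 2.751]
wrist_force: [0.4, 0.7, -0.3]
width: 0.084
finger_force: 0.0
```

>>> carry_out(deltas=[{"dx":-0.95,"dy":0.11,"dz":0.3,"wx":0,"wy":0,"wz":0,"gripper":40},{"dx":-0.95,"dy":0.11,"dz":0.3,"wx":0,"wy":0,"wz":0,"gripper":40},{"dx":-0.95,"dy":0.11,"dz":0.3,"wx":0,"wy":0,"wz":0,"gripper":40},{"dx":-0.95,"dy":0.11,"dz":0.3,"wx":0,"wy":0,"wz":0,"gripper":40},{"dx":-0.95,"dy":0.11,"dz":0.3,"wx":0,"wy":0,"wz":0,"gripper":40},{"dx":-0.95,"dy":0.11,"dz":0.3,"wx":0,"wy":0,"wz":0,"gripper":40},{"dx":-0.95,"dy":0.11,"dz":0.3,"wx":0,"wy":0,"wz":0,"gripper":40},{"dx":-0.95,"dy":0.11,"dz":0.3,"wx":0,"wy":0,"wz":0,"gripper":40},{"dx":-0.95,"dy":0.11,"dz":0.3,"wx":0,"wy":0,"wz":0,"gripper":40},{"dx":-0.95,"dy":0.11,"dz":0.3,"wx":0,"wy":0,"wz":0,"gripper":40},{"dx":-0.95,"dy":0.11,"dz":0.3,"wx":0,"wy":0,"wz":0,"gripper":40},{"dx":-0.95,"dy":0.11,"dz":0.3,"wx":0,"wy":0,"wz":0,"gripper":40},{"dx":-0.95,"dy":0.11,"dz":0.3,"wx":0,"wy":0,"wz":0,"gripper":40},{"dx":-0.95,"dy":0.11,"dz":0.3,"wx":0,"wy":0,"wz":0,"gripper":40},{"dx":-0.95,"dy":0.11,"dz":0.3,"wx":0,"wy":0,"wz":0,"gripper":40},{"dx":-0.4,"dy":0.08,"dz":0.08,"wx":0,"wy":0,"wz":0,"gripper":40},{"dx":0,"dy":0,"dz":0,"wx":0,"wy":0,"wz":0,"gripper":40}])

```text
time: 1.68
tool_pos: [0.5246, 0.4179, 0.1993]
ee_rot: [-3.14, -0.001, 2.745]
wrist_force: [0.3, 0.6, 0.2]
width: 0.0796
finger_force: 0.0
```

```bash
cat > off.py <<'E'
from h import *
import sys
# prints remaining move in tool units to the named target
T=dict(jig=(.5225,.419),glass=(.624,.287),stop=(.4415,.279),mp=(.6195,-.0347),m0=(.5406,-.0035),mm=(.462,.0293),tile=(.5175,-.4105),cover=(.603,-.2705),bottle=(.437,-.269))
o=robot.get_obs();p=o["tool_pos"];y=o["ee_rot"][2]
for n in sys.argv[1:]:
    d=np.array(T[n])-p[:2]
    print(n,np.round([ (np.cos(y)*d[0]+np.sin(y)*d[1])/.02,(np.sin(y)*d[0]-np.cos(y)*d[1])/.02],2))
print(p,o["ee_rot"],o["time"])
E
python3 - <<'E'
from h import *
t=snap("top","t1");s=snap("scene","s1")
a=cv2.resize(t[110:260,60:230],None,fx=2.3,fy=2.3);b=cv2.resize(s[130:280,350:520],None,fx=2.3,fy=2.3)
cv2.imwrite("pics/c1.png",np.hstack([a,b])[:,:,::-1])
E
python3 off.py jig
```

```text
jig [ 0.01 -0.02]
[0.52279842 0.41920115 0.20082621] [-3.14122957e+00 -9.89556448e-04  2.74748378e+00] 1.7833
```

View pics/c1.png

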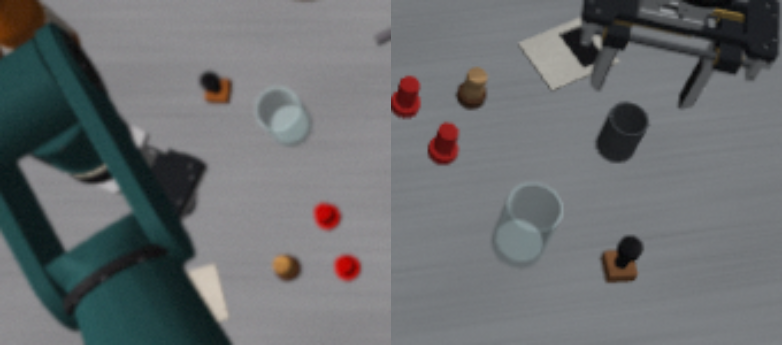

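The gripper hovers over the jigger, with its fingertips at about scene px (441,168) and (480,176). I'll compare that with the TCP as a check on camera bias.

```bash
python3 -c "
from h import *
print(back('scene',441,168.3,.104),back('scene',480,175.7,.104),back('scene',460.5,172,.104))"
```

```text
[0.51509893 0.38101377 0.104     ] [0.54704636 0.46552494 0.104     ] [0.53110227 0.42327002 0.104     ]
```

>>> carry_out(deltas=[{"dx":0,"dy":0,"dz":0.8,"wx":0,"wy":0,"wz":0,"gripper":40},{"dx":0,"dy":0,"dz":1,"wx":0,"wy":0,"wz":0,"gripper":40},{"dx":0,"dy":0,"dz":1,"wx":0,"wy":0,"wz":0,"gripper":40},{"dx":0,"dy":0,"dz":1,"wx":0,"wy":0,"wz":0,"gripper":40},{"dx":0,"dy":0,"dz":0.6,"wx":0,"wy":0,"wz":0,"gripper":40},{"dx":0,"dy":0,"dz":0,"wx":0,"wy":0,"wz":0,"gripper":255},{"dx":0,"dy":0,"dz":0,"wx":0,"wy":0,"wz":0,"gripper":255},{"dx":0,"dy":0,"dz":0,"wx":0,"wy":0,"wz":0,"gripper":255},{"dx":0,"dy":0,"dz":0,"wx":0,"wy":0,"wz":0,"gripper":255},{"dx":0,"dy":0,"dz":0,"wx":0,"wy":0,"wz":0,"gripper":255},{"dx":0,"dy":0,"dz":0,"wx":0,"wy":0,"wz":0,"gripper":255},{"dx":0,"dy":0,"dz":0,"wx":0,"wy":0,"wz":0,"gripper":255}])

```text
time: 2.78
tool_pos: [0.5235, 0.4198, 0.1146]
ee_rot: [3.139, 0.001, 2.748]
wrist_force: [-0.2, 1.2, 2.6]
width: 0.0418
finger_force: 30.0
```

>>> carry_out(deltas=[{"dx":0,"dy":0,"dz":-0.8,"wx":0,"wy":0,"wz":0,"gripper":255},{"dx":0,"dy":0,"dz":-1,"wx":0,"wy":0,"wz":0,"gripper":255},{"dx":0,"dy":0,"dz":-1,"wx":0,"wy":0,"wz":0,"gripper":255},{"dx":-0.2,"dy":-0.3,"dz":-1,"wx":0,"wy":0,"wz":0,"gripper":255},{"dx":-0.66,"dy":-0.95,"dz":-0.8,"wx":0,"wy":0,"wz":0,"gripper":255},{"dx":-0.66,"dy":-0.95,"dz":-0.4,"wx":0,"wy":0,"wz":0,"gripper":255},{"dx":-0.66,"dy":-0.95,"dz":0,"wx":0,"wy":0,"wz":0,"gripper":255},{"dx":-0.66,"dy":-0.95,"dz":0,"wx":0,"wy":0,"wz":0,"gripper":255},{"dx":-0.66,"dy":-0.95,"dz":0,"wx":0,"wy":0,"wz":0,"gripper":255},{"dx":-0.66,"dy":-0.95,"dz":0,"wx":0,"wy":0,"wz":0,"gripper":255},{"dx":-0.66,"dy":-0.95,"dz":0,"wx":0,"wy":0,"wz":0,"gripper":255},{"dx":-0.66,"dy":-0.95,"dz":0,"wx":0,"wy":0,"wz":0,"gripper":255},{"dx":-0.66,"dy":-0.95,"dz":0,"wx":0,"wy":0,"wz":0,"gripper":255},{"dx":-0.66,"dy":-0.95,"dz":0,"wx":0,"wy":0,"wz":0,"gripper":255},{"dx":-0.66,"dy":-0.95,"dz":0,"wx":0,"wy":0,"wz":0,"gripper":255},{"dx":-0.66,"dy":-0.95,"dz":0,"wx":0,"wy":0,"wz":0,"gripper":255},{"dx":-0.66,"dy":-0.95,"dz":0,"wx":0,"wy":0,"wz":0,"gripper":255},{"dx":-0.66,"dy":-0.95,"dz":0,"wx":0,"wy":0,"wz":0,"gripper":255},{"dx":-0.66,"dy":-0.95,"dz":0,"wx":0,"wy":0,"wz":0,"gripper":255},{"dx":-0.66,"dy":-0.95,"dz":0,"wx":0,"wy":0,"wz":0,"gripper":255}])

```text
time: 4.45
tool_pos: [0.6026, 0.0492, 0.2129]
ee_rot: [-3.141, -0.001, 2.748]
wrist_force: [0.4, 0.4, -0.5]
width: 0.042
finger_force: 30.0
```

>>> carry_out(deltas=[{"dx":-0.66,"dy":-0.95,"dz":0,"wx":0,"wy":0,"wz":0,"gripper":255},{"dx":-0.66,"dy":-0.95,"dz":0,"wx":0,"wy":0,"wz":0,"gripper":255},{"dx":-0.66,"dy":-0.95,"dz":0,"wx":0,"wy":0,"wz":0,"gripper":255},{"dx":-0.4,"dy":-0.7,"dz":0,"wx":0,"wy":0,"wz":0,"gripper":255},{"dx":0,"dy":0,"dz":0,"wx":0,"wy":0,"wz":0,"gripper":255},{"dx":0,"dy":0,"dz":0,"wx":0,"wy":0,"wz":0,"gripper":255}])

```text
time: 4.95
tool_pos: [0.6192, -0.034, 0.2127]
ee_rot: [3.141, -0.001, 2.746]
wrist_force: [0.5, 0.2, -1.3]
width: 0.0418
finger_force: 30.0
```

```bash
python3 off.py mp
```

```text
mp [-0.03 -0.03]
[ 0.61920716 -0.03396381  0.21272507] [ 3.14114896e+00 -1.06218196e-03  2.74598374e+00] 4.95
```

>>> carry_out(deltas=[{"dx":0,"dy":0,"dz":0.8,"wx":0,"wy":0,"wz":0,"gripper":255},{"dx":0,"dy":0,"dz":1,"wx":0,"wy":0,"wz":0,"gripper":255},{"dx":0,"dy":0,"dz":1,"wx":0,"wy":0,"wz":0,"gripper":255},{"dx":0,"dy":0,"dz":0.8,"wx":0,"wy":0,"wz":0,"gripper":255},{"dx":0,"dy":0,"dz":0.4,"wx":0,"wy":0,"wz":0,"gripper":255},{"dx":0,"dy":0,"dz":0.2,"wx":0,"wy":0,"wz":0,"gripper":255},{"dx":0,"dy":0,"dz":0.1,"wx":0,"wy":0,"wz":0,"gripper":255},{"dx":0,"dy":0,"dz":0,"wx":0,"wy":0,"wz":0,"gripper":255},{"dx":0,"dy":0,"dz":0,"wx":0,"wy":0,"wz":0,"gripper":255}])

```text
time: 5.7
tool_pos: [0.62, -0.0332, 0.1284]
ee_rot: [3.141, 0.002, 2.748]
wrist_force: [0.8, -0.0, -0.8]
width: 0.0422
finger_force: 30.0
```

>>> carry_out(deltas=[{"dx":0,"dy":0,"dz":0.1,"wx":0,"wy":0,"wz":0,"gripper":255},{"dx":0,"dy":0,"dz":0,"wx":0,"wy":0,"wz":0,"gripper":255}])

```text
time: 5.87
tool_pos: [0.6203, -0.0335, 0.1266]
ee_rot: [3.14, 0.003, 2.748]
wrist_force: [0.4, 0.2, 1.0]
width: 0.042
finger_force: 30.0
```

>>> carry_out(deltas=[{"dx":0,"dy":0,"dz":0,"wx":0,"wy":0,"wz":0,"gripper":100},{"dx":0,"dy":0,"dz":0,"wx":0,"wy":0,"wz":0,"gripper":90},{"dx":0,"dy":0,"dz":0,"wx":0,"wy":0,"wz":0,"gripper":90},{"dx":0,"dy":0,"dz":-0.8,"wx":0,"wy":0,"wz":0,"gripper":40},{"dx":0,"dy":0,"dz":-1,"wx":0,"wy":0,"wz":0,"gripper":40},{"dx":0,"dy":0,"dz":-1,"wx":0,"wy":0,"wz":0,"gripper":40},{"dx":0.2,"dy":0.5,"dz":-1,"wx":0,"wy":0,"wz":0,"gripper":40},{"dx":0.4,"dy":1,"dz":-0.7,"wx":0,"wy":0,"wz":0,"gripper":40},{"dx":0.4,"dy":1,"dz":0,"wx":0,"wy":0,"wz":0,"gripper":40},{"dx":0.4,"dy":1,"dz":0,"wx":0,"wy":0,"wz":0,"gripper":40},{"dx":0.4,"dy":1,"dz":0,"wx":0,"wy":0,"wz":0,"gripper":40},{"dx":0.4,"dy":1,"dz":0,"wx":0,"wy":0,"wz":0,"gripper":40},{"dx":0.4,"dy":1,"dz":0,"wx":0,"wy":0,"wz":0,"gripper":40},{"dx":0.4,"dy":1,"dz":0,"wx":0,"wy":0,"wz":0,"gripper":40},{"dx":0.4,"dy":1,"dz":0,"wx":0,"wy":0,"wz":0,"gripper":40},{"dx":0.4,"dy":1,"dz":0,"wx":0,"wy":0,"wz":0,"gripper":40},{"dx":0.4,"dy":1,"dz":0,"wx":0,"wy":0,"wz":0,"gripper":40},{"dx":0.4,"dy":1,"dz":0,"wx":0,"wy":0,"wz":0,"gripper":40},{"dx":0.4,"dy":1,"dz":0,"wx":0,"wy":0,"wz":0,"gripper":40},{"dx":0.4,"dy":1,"dz":0,"wx":0,"wy":0,"wz":0,"gripper":40}])

```text
time: 7.53
tool_pos: [0.6231, 0.2583, 0.2149]
ee_rot: [-3.141, -0.0, 2.748]
wrist_force: [0.6, -0.5, 0.2]
width: 0.079
finger_force: 0.0
```

>>> carry_out(deltas=[{"dx":0.4,"dy":1,"dz":0,"wx":0,"wy":0,"wz":0,"gripper":40},{"dx":0.1,"dy":0.4,"dz":0,"wx":0,"wy":0,"wz":0,"gripper":40},{"dx":0,"dy":0,"dz":0,"wx":0,"wy":0,"wz":0,"gripper":40},{"dx":0,"dy":0,"dz":0,"wx":0,"wy":0,"wz":0,"gripper":40}])

```text
time: 7.87
tool_pos: [0.6248, 0.2867, 0.2147]
ee_rot: [-3.14, -0.0, 2.748]
wrist_force: [-0.9, -0.2, 0.2]
width: 0.0792
finger_force: 0.0
```

```bash
python3 off.py glass
```

```text
glass [0.04 0.  ]
[0.62475349 0.28668575 0.21473549] [-3.14044053e+00 -1.80491619e-05  2.74820725e+00] 7.8667
```

Now I'll descend 4.4 units to TCP z of about 0.126 and grip the glass.

>>> carry_out(deltas=[{"dx":0,"dy":0,"dz":0.8,"wx":0,"wy":0,"wz":0,"gripper":40},{"dx":0,"dy":0,"dz":1,"wx":0,"wy":0,"wz":0,"gripper":40},{"dx":0,"dy":0,"dz":1,"wx":0,"wy":0,"wz":0,"gripper":40},{"dx":0,"dy":0,"dz":1,"wx":0,"wy":0,"wz":0,"gripper":40},{"dx":0,"dy":0,"dz":0.6,"wx":0,"wy":0,"wz":0,"gripper":40},{"dx":0,"dy":0,"dz":0,"wx":0,"wy":0,"wz":0,"gripper":255},{"dx":0,"dy":0,"dz":0,"wx":0,"wy":0,"wz":0,"gripper":255},{"dx":0,"dy":0,"dz":0,"wx":0,"wy":0,"wz":0,"gripper":255},{"dx":0,"dy":0,"dz":0,"wx":0,"wy":0,"wz":0,"gripper":255},{"dx":0,"dy":0,"dz":0,"wx":0,"wy":0,"wz":0,"gripper":255},{"dx":0,"dy":0,"dz":0,"wx":0,"wy":0,"wz":0,"gripper":255}])

```text
time: 8.78
tool_pos: [0.6257, 0.2871, 0.1293]
ee_rot: [3.14, 0.003, 2.748]
wrist_force: [0.4, -1.6, 5.0]
width: 0.056
finger_force: 29.6
```

>>> carry_out(deltas=[{"dx":0,"dy":0,"dz":-0.6,"wx":0,"wy":0,"wz":0,"gripper":255},{"dx":0,"dy":0,"dz":-1,"wx":0,"wy":0,"wz":0,"gripper":255},{"dx":0,"dy":0,"dz":-1,"wx":0,"wy":0,"wz":0,"gripper":255},{"dx":0,"dy":-0.3,"dz":-1,"wx":0,"wy":0,"wz":0,"gripper":255},{"dx":-0.12,"dy":-0.6,"dz":-0.6,"wx":0,"wy":0,"wz":0,"gripper":255},{"dx":-0.12,"dy":-0.94,"dz":0,"wx":0,"wy":0,"wz":0,"gripper":255},{"dx":-0.12,"dy":-0.94,"dz":0,"wx":0,"wy":0,"wz":0,"gripper":255},{"dx":-0.12,"dy":-0.94,"dz":0,"wx":0,"wy":0,"wz":0,"gripper":255},{"dx":-0.12,"dy":-0.94,"dz":0,"wx":0,"wy":0,"wz":0,"gripper":255},{"dx":-0.12,"dy":-0.94,"dz":0,"wx":0,"wy":0,"wz":0,"gripper":255},{"dx":-0.12,"dy":-0.94,"dz":0,"wx":0,"wy":0,"wz":0,"gripper":255},{"dx":-0.12,"dy":-0.94,"dz":0,"wx":0,"wy":0,"wz":0,"gripper":255},{"dx":-0.12,"dy":-0.94,"dz":0,"wx":0,"wy":0,"wz":0,"gripper":255},{"dx":-0.12,"dy":-0.94,"dz":0,"wx":0,"wy":0,"wz":0,"gripper":255},{"dx":-0.12,"dy":-0.94,"dz":0,"wx":0,"wy":0,"wz":0,"gripper":255},{"dx":-0.12,"dy":-0.94,"dz":0,"wx":0,"wy":0,"wz":0,"gripper":255},{"dx":-0.12,"dy":-0.94,"dz":0,"wx":0,"wy":0,"wz":0,"gripper":255},{"dx":-0.12,"dy":-0.94,"dz":0,"wx":0,"wy":0,"wz":0,"gripper":255},{"dx":-0.12,"dy":-0.94,"dz":0,"wx":0,"wy":0,"wz":0,"gripper":255},{"dx":0,"dy":0,"dz":0,"wx":0,"wy":0,"wz":0,"gripper":255}])

```text
time: 10.45
tool_pos: [0.5489, 0.0104, 0.2112]
ee_rot: [-3.139, -0.0, 2.744]
wrist_force: [-0.5, 0.2, -2.3]
width: 0.0554
finger_force: 29.6
```

```bash
python3 off.py m0; python3 - <<'E'
from h import *
t=snap("top","t2");s=snap("scene","s2")
a=cv2.resize(t[120:250,215:345],None,fx=3,fy=3);b=cv2.resize(s[150:280,215:345],None,fx=3,fy=3)
cv2.imwrite("pics/c2.png",np.hstack([a,b])[:,:,::-1])
E
```

```text
m0 [ 0.11 -0.8 ]
[0.54888672 0.01037618 0.21115217] [-3.13937759e+00 -2.57191834e-04  2.74426057e+00] 10.45
```

View pics/c2.png

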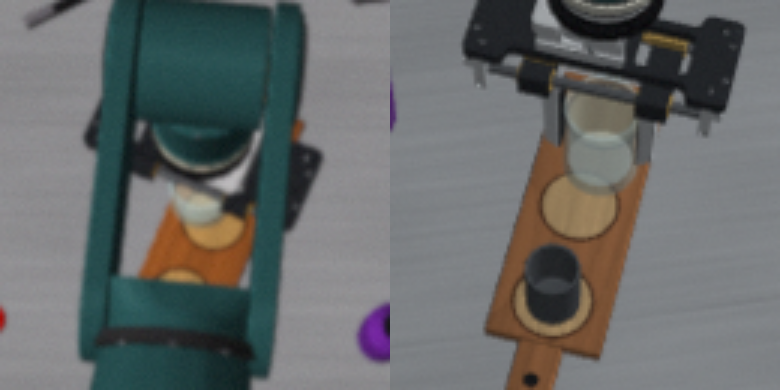

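The jigger stands centred on the handle mark at (553,303 in the crop), and the glass is held clear. I'll correct dy and set the glass down.

>>> carry_out(deltas=[{"dx":0.05,"dy":-0.5,"dz":0,"wx":0,"wy":0,"wz":0,"gripper":255},{"dx":0.03,"dy":-0.4,"dz":0.5,"wx":0,"wy":0,"wz":0,"gripper":255},{"dx":0,"dy":0,"dz":1,"wx":0,"wy":0,"wz":0,"gripper":255},{"dx":0,"dy":0,"dz":1,"wx":0,"wy":0,"wz":0,"gripper":255},{"dx":0,"dy":0,"dz":0.6,"wx":0,"wy":0,"wz":0,"gripper":255},{"dx":0,"dy":0,"dz":0.3,"wx":0,"wy":0,"wz":0,"gripper":255},{"dx":0,"dy":0,"dz":0.1,"wx":0,"wy":0,"wz":0,"gripper":255},{"dx":0,"dy":0,"dz":0,"wx":0,"wy":0,"wz":0,"gripper":255},{"dx":0,"dy":0,"dz":0,"wx":0,"wy":0,"wz":0,"gripper":255}])

```text
time: 11.3
tool_pos: [0.542, -0.0023, 0.1413]
ee_rot: [3.141, 0.001, 2.748]
wrist_force: [0.2, -0.5, -1.7]
width: 0.0553
finger_force: 29.6
```

```bash
python3 off.py m0
```

```text
m0 [ 0.04 -0.08]
[ 0.5419951  -0.00231894  0.14132254] [3.14123494e+00 9.15736676e-04 2.74827963e+00] 11.3
```

>>> carry_out(deltas=[{"dx":0,"dy":0,"dz":0.1,"wx":0,"wy":0,"wz":0,"gripper":255},{"dx":0,"dy":0,"dz":0,"wx":0,"wy":0,"wz":0,"gripper":60},{"dx":0,"dy":0,"dz":0,"wx":0,"wy":0,"wz":0,"gripper":50},{"dx":0,"dy":0,"dz":0,"wx":0,"wy":0,"wz":0,"gripper":50},{"dx":0,"dy":0,"dz":-0.7,"wx":0,"wy":0,"wz":0,"gripper":50},{"dx":0,"dy":0,"dz":-1,"wx":0,"wy":0,"wz":0,"gripper":50},{"dx":0,"dy":0,"dz":-1,"wx":0,"wy":0,"wz":0,"gripper":50},{"dx":0,"dy":0,"dz":-1,"wx":0,"wy":0,"wz":0,"gripper":50},{"dx":0.5,"dy":0.6,"dz":-0.6,"wx":0,"wy":0,"wz":0,"gripper":110},{"dx":0.9,"dy":1,"dz":0,"wx":0,"wy":0,"wz":0,"gripper":110},{"dx":0.9,"dy":1,"dz":0,"wx":0,"wy":0,"wz":0,"gripper":110},{"dx":0.9,"dy":1,"dz":0,"wx":0,"wy":0,"wz":0,"gripper":110},{"dx":0.9,"dy":1,"dz":0,"wx":0,"wy":0,"wz":0,"gripper":110},{"dx":0.9,"dy":1,"dz":0,"wx":0,"wy":0,"wz":0,"gripper":110},{"dx":0.9,"dy":1,"dz":0,"wx":0,"wy":0,"wz":0,"gripper":110},{"dx":0.9,"dy":1,"dz":0,"wx":0,"wy":0,"wz":0,"gripper":110},{"dx":0.9,"dy":1,"dz":0,"wx":0,"wy":0,"wz":0,"gripper":110},{"dx":0.9,"dy":1,"dz":0,"wx":0,"wy":0,"wz":0,"gripper":110},{"dx":0.9,"dy":1,"dz":0,"wx":0,"wy":0,"wz":0,"gripper":110}])

```text
time: 12.88
tool_pos: [0.4471, 0.2674, 0.225]
ee_rot: [3.141, 0.0, 2.748]
wrist_force: [0.4, -0.2, 0.1]
width: 0.0533
finger_force: 0.0
```

>>> carry_out(deltas=[{"dx":0.5,"dy":0.5,"dz":0.5,"wx":0,"wy":0,"wz":0,"gripper":110},{"dx":0,"dy":0,"dz":0.7,"wx":0,"wy":0,"wz":0,"gripper":110},{"dx":0,"dy":0,"dz":0,"wx":0,"wy":0,"wz":0,"gripper":110},{"dx":0,"dy":0,"dz":0,"wx":0,"wy":0,"wz":0,"gripper":110}])

```text
time: 13.22
tool_pos: [0.4417, 0.2792, 0.2001]
ee_rot: [-3.14, -0.001, 2.748]
wrist_force: [-0.1, -0.1, -0.6]
width: 0.0532
finger_force: 0.0
```

```bash
python3 off.py stop
```

```text
stop [ 0.01 -0.01]
[0.44171676 0.27919916 0.20011458] [-3.13974021e+00 -1.38240618e-03  2.74830589e+00] 13.2167
```

>>> carry_out(deltas=[{"dx":0,"dy":0,"dz":0.8,"wx":0,"wy":0,"wz":0,"gripper":110},{"dx":0,"dy":0,"dz":1,"wx":0,"wy":0,"wz":0,"gripper":110},{"dx":0,"dy":0,"dz":1,"wx":0,"wy":0,"wz":0,"gripper":110},{"dx":0,"dy":0,"dz":1,"wx":0,"wy":0,"wz":0,"gripper":110},{"dx":0,"dy":0,"dz":0.6,"wx":0,"wy":0,"wz":0,"gripper":110},{"dx":0,"dy":0,"dz":0,"wx":0,"wy":0,"wz":0,"gripper":110},{"dx":0,"dy":0,"dz":0,"wx":0,"wy":0,"wz":0,"gripper":255},{"dx":0,"dy":0,"dz":0,"wx":0,"wy":0,"wz":0,"gripper":255},{"dx":0,"dy":0,"dz":0,"wx":0,"wy":0,"wz":0,"gripper":255},{"dx":0,"dy":0,"dz":0,"wx":0,"wy":0,"wz":0,"gripper":255},{"dx":0,"dy":0,"dz":0,"wx":0,"wy":0,"wz":0,"gripper":255},{"dx":0,"dy":0,"dz":0,"wx":0,"wy":0,"wz":0,"gripper":255}])

```text
time: 14.22
tool_pos: [0.4427, 0.2797, 0.1141]
ee_rot: [3.14, 0.001, 2.748]
wrist_force: [0.2, 0.9, 3.4]
width: 0.0214
finger_force: 30.0
```

>>> carry_out(deltas=[{"dx":0,"dy":0,"dz":-0.6,"wx":0,"wy":0,"wz":0,"gripper":255},{"dx":0,"dy":0,"dz":-1,"wx":0,"wy":0,"wz":0,"gripper":255},{"dx":0,"dy":0,"dz":-1,"wx":0,"wy":0,"wz":0,"gripper":255},{"dx":-0.2,"dy":-0.4,"dz":-1,"wx":0,"wy":0,"wz":0,"gripper":255},{"dx":-0.5,"dy":-0.97,"dz":-0.4,"wx":0,"wy":0,"wz":0,"gripper":255},{"dx":-0.5,"dy":-0.97,"dz":0,"wx":0,"wy":0,"wz":0,"gripper":255},{"dx":-0.5,"dy":-0.97,"dz":0,"wx":0,"wy":0,"wz":0,"gripper":255},{"dx":-0.5,"dy":-0.97,"dz":0,"wx":0,"wy":0,"wz":0,"gripper":255},{"dx":-0.5,"dy":-0.97,"dz":0,"wx":0,"wy":0,"wz":0,"gripper":255},{"dx":-0.5,"dy":-0.97,"dz":0,"wx":0,"wy":0,"wz":0,"gripper":255},{"dx":-0.5,"dy":-0.97,"dz":0,"wx":0,"wy":0,"wz":0,"gripper":255},{"dx":-0.5,"dy":-0.97,"dz":0,"wx":0,"wy":0,"wz":0,"gripper":255},{"dx":-0.5,"dy":-0.97,"dz":0,"wx":0,"wy":0,"wz":0,"gripper":255},{"dx":-0.5,"dy":-0.97,"dz":0,"wx":0,"wy":0,"wz":0,"gripper":255},{"dx":-0.5,"dy":-0.97,"dz":0,"wx":0,"wy":0,"wz":0,"gripper":255},{"dx":0,"dy":-0.1,"dz":0,"wx":0,"wy":0,"wz":0,"gripper":255},{"dx":0,"dy":0,"dz":0,"wx":0,"wy":0,"wz":0,"gripper":255}])

```text
time: 15.63
tool_pos: [0.4618, 0.0286, 0.1938]
ee_rot: [3.141, 0.0, 2.745]
wrist_force: [0.0, 0.1, 0.7]
width: 0.0214
finger_force: 30.0
```

```bash
python3 off.py mm
```

```text
mm [0.   0.04]
[0.46176491 0.02861968 0.19377478] [3.14089758e+00 3.61205972e-04 2.74541901e+00] 15.6333
```

>>> carry_out(deltas=[{"dx":0,"dy":0,"dz":0.7,"wx":0,"wy":0,"wz":0,"gripper":255},{"dx":0,"dy":0,"dz":1,"wx":0,"wy":0,"wz":0,"gripper":255},{"dx":0,"dy":0,"dz":1,"wx":0,"wy":0,"wz":0,"gripper":255},{"dx":0,"dy":0,"dz":0.5,"wx":0,"wy":0,"wz":0,"gripper":255},{"dx":0,"dy":0,"dz":0.2,"wx":0,"wy":0,"wz":0,"gripper":255},{"dx":0,"dy":0,"dz":0,"wx":0,"wy":0,"wz":0,"gripper":255},{"dx":0,"dy":0,"dz":0,"wx":0,"wy":0,"wz":0,"gripper":255}])

```text
time: 16.22
tool_pos: [0.4621, 0.0301, 0.1257]
ee_rot: [3.141, 0.001, 2.749]
wrist_force: [0.1, -0.5, -0.5]
width: 0.0215
finger_force: 30.0
```

>>> carry_out(deltas=[{"dx":0,"dy":0,"dz":0.07,"wx":0,"wy":0,"wz":0,"gripper":255},{"dx":0,"dy":0,"dz":0,"wx":0,"wy":0,"wz":0,"gripper":150},{"dx":0,"dy":0,"dz":0,"wx":0,"wy":0,"wz":0,"gripper":130},{"dx":0,"dy":0,"dz":0,"wx":0,"wy":0,"wz":0,"gripper":130},{"dx":0,"dy":0,"dz":-0.6,"wx":0,"wy":0,"wz":0,"gripper":100},{"dx":0,"dy":0,"dz":-1,"wx":0,"wy":0,"wz":0,"gripper":40},{"dx":0,"dy":0,"dz":-1,"wx":0,"wy":0,"wz":0,"gripper":40},{"dx":0,"dy":-0.3,"dz":-1,"wx":0,"wy":0,"wz":0,"gripper":40},{"dx":0,"dy":-0.7,"dz":-1,"wx":0,"wy":0,"wz":0,"gripper":40},{"dx":-0.4,"dy":-1,"dz":-0.5,"wx":0,"wy":0,"wz":0,"gripper":40},{"dx":-0.4,"dy":-1,"dz":0,"wx":0,"wy":0,"wz":0,"gripper":40},{"dx":-0.4,"dy":-1,"dz":0,"wx":0,"wy":0,"wz":0,"gripper":40},{"dx":-0.4,"dy":-1,"dz":0,"wx":0,"wy":0,"wz":0,"gripper":40},{"dx":-0.4,"dy":-1,"dz":0,"wx":0,"wy":0,"wz":0,"gripper":40},{"dx":-0.4,"dy":-1,"dz":0,"wx":0,"wy":0,"wz":0,"gripper":40},{"dx":-0.4,"dy":-1,"dz":0,"wx":0,"wy":0,"wz":0,"gripper":40},{"dx":-0.4,"dy":-1,"dz":0,"wx":0,"wy":0,"wz":0,"gripper":40},{"dx":-0.4,"dy":-1,"dz":0,"wx":0,"wy":0,"wz":0,"gripper":40},{"dx":-0.4,"dy":-1,"dz":0,"wx":0,"wy":0,"wz":0,"gripper":40},{"dx":-0.4,"dy":-1,"dz":0,"wx":0,"wy":0,"wz":0,"gripper":40}])

```text
time: 17.88
tool_pos: [0.4508, -0.2271, 0.2254]
ee_rot: [3.141, -0.0, 2.748]
wrist_force: [-0.3, -0.6, -0.3]
width: 0.0789
finger_force: 0.0
```

>>> carry_out(deltas=[{"dx":-0.2,"dy":-1,"dz":0,"wx":0,"wy":0,"wz":0,"gripper":40},{"dx":0,"dy":-1,"dz":0,"wx":0,"wy":0,"wz":0,"gripper":40},{"dx":0,"dy":-0.2,"dz":0,"wx":0,"wy":0,"wz":0,"gripper":40},{"dx":0,"dy":0,"dz":0,"wx":0,"wy":0,"wz":0,"gripper":40}])

```text
time: 18.22
tool_pos: [0.4374, -0.269, 0.2253]
ee_rot: [3.141, -0.001, 2.745]
wrist_force: [0.5, 0.1, 0.2]
width: 0.0793
finger_force: 0.0
```

```bash
python3 off.py bottle;  python3 - <<'E'
from h import *
t=snap("top","t3");s=snap("scene","s3")
a=cv2.resize(t[150:280,300:460],None,fx=2.5,fy=2.5);b=cv2.resize(s[100:230,90:250],None,fx=2.5,fy=2.5)
c=cv2.resize(s[160:290,215:345],None,fx=1.9,fy=2.5)
cv2.imwrite("pics/c3.png",np.hstack([b,cv2.resize(s[160:290,215:345],None,fx=2.5,fy=2.5)])[:,:,::-1])
E
```

```text
bottle [ 0.02 -0.01]
[ 0.4373635  -0.26899045  0.22527959] [ 3.14102763e+00 -6.35142926e-04  2.74542692e+00] 18.2167
```

View pics/c3.png

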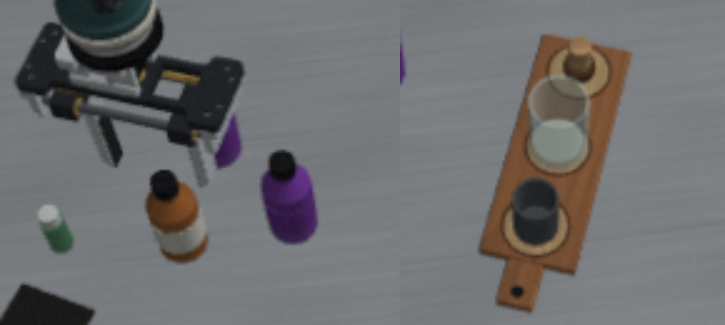

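Scene view: stopper, glass and jigger stand centred on their marks, at about (579,70), (557,145) and (535,228) in the crop. The gripper is above the bottle.

>>> carry_out(deltas=[{"dx":0,"dy":0,"dz":0.7,"wx":0,"wy":0,"wz":0,"gripper":40},{"dx":0,"dy":0,"dz":1,"wx":0,"wy":0,"wz":0,"gripper":40},{"dx":0,"dy":0,"dz":1,"wx":0,"wy":0,"wz":0,"gripper":40},{"dx":0,"dy":0,"dz":1,"wx":0,"wy":0,"wz":0,"gripper":40},{"dx":0,"dy":0,"dz":0.8,"wx":0,"wy":0,"wz":0,"gripper":40},{"dx":0,"dy":0,"dz":0.35,"wx":0,"wy":0,"wz":0,"gripper":40},{"dx":0,"dy":0,"dz":0,"wx":0,"wy":0,"wz":0,"gripper":255},{"dx":0,"dy":0,"dz":0,"wx":0,"wy":0,"wz":0,"gripper":255},{"dx":0,"dy":0,"dz":0,"wx":0,"wy":0,"wz":0,"gripper":255},{"dx":0,"dy":0,"dz":0,"wx":0,"wy":0,"wz":0,"gripper":255},{"dx":0,"dy":0,"dz":0,"wx":0,"wy":0,"wz":0,"gripper":255},{"dx":0,"dy":0,"dz":0,"wx":0,"wy":0,"wz":0,"gripper":255}])

```text
time: 19.32
tool_pos: [0.4383, -0.2688, 0.13]
ee_rot: [-3.141, 0.002, 2.748]
wrist_force: [0.3, -0.2, 2.2]
width: 0.047
finger_force: 30.0
```

>>> carry_out(deltas=[{"dx":0,"dy":0,"dz":-0.6,"wx":0,"wy":0,"wz":0,"gripper":255},{"dx":0,"dy":0,"dz":-1,"wx":0,"wy":0,"wz":0,"gripper":255},{"dx":0,"dy":0,"dz":-1,"wx":0,"wy":0,"wz":0,"gripper":255},{"dx":0,"dy":0,"dz":-1,"wx":0,"wy":0,"wz":0,"gripper":255},{"dx":-0.4,"dy":-0.3,"dz":-0.4,"wx":0,"wy":0,"wz":0,"gripper":255},{"dx":-0.9,"dy":-0.7,"dz":0,"wx":0,"wy":0,"wz":0,"gripper":255},{"dx":-0.9,"dy":-0.7,"dz":0,"wx":0,"wy":0,"wz":0,"gripper":255},{"dx":-0.9,"dy":-0.7,"dz":0,"wx":0,"wy":0,"wz":0,"gripper":255},{"dx":-0.9,"dy":-0.7,"dz":0,"wx":0,"wy":0,"wz":0,"gripper":255},{"dx":-0.9,"dy":-0.7,"dz":0,"wx":0,"wy":0,"wz":0,"gripper":255},{"dx":-0.9,"dy":-0.7,"dz":0,"wx":0,"wy":0,"wz":0,"gripper":255},{"dx":-0.6,"dy":-0.5,"dz":0,"wx":0,"wy":0,"wz":0,"gripper":255},{"dx":0,"dy":0,"dz":0,"wx":0,"wy":0,"wz":0,"gripper":255},{"dx":0,"dy":0,"dz":0,"wx":0,"wy":0,"wz":0,"gripper":255}])

```text
time: 20.48
tool_pos: [0.5174, -0.41, 0.2082]
ee_rot: [3.141, -0.002, 2.747]
wrist_force: [-0.7, 0.6, -2.0]
width: 0.0473
finger_force: 30.0
```

```bash
python3 off.py tile
```

```text
tile [-0.02 -0.02]
[ 0.5173954  -0.40995848  0.20819934] [ 3.14051555e+00 -1.58092621e-03  2.74702531e+00] 20.4833
```

>>> carry_out(deltas=[{"dx":0,"dy":0,"dz":0.7,"wx":0,"wy":0,"wz":0,"gripper":255},{"dx":0,"dy":0,"dz":1,"wx":0,"wy":0,"wz":0,"gripper":255},{"dx":0,"dy":0,"dz":1,"wx":0,"wy":0,"wz":0,"gripper":255},{"dx":0,"dy":0,"dz":0.6,"wx":0,"wy":0,"wz":0,"gripper":255},{"dx":0,"dy":0,"dz":0.25,"wx":0,"wy":0,"wz":0,"gripper":255},{"dx":0,"dy":0,"dz":0,"wx":0,"wy":0,"wz":0,"gripper":255},{"dx":0,"dy":0,"dz":0,"wx":0,"wy":0,"wz":0,"gripper":255}])

```text
time: 21.07
tool_pos: [0.5176, -0.4093, 0.1384]
ee_rot: [-3.142, 0.001, 2.748]
wrist_force: [-0.2, -0.0, -1.5]
width: 0.0477
finger_force: 30.0
```

>>> carry_out(deltas=[{"dx":0,"dy":0,"dz":0.1,"wx":0,"wy":0,"wz":0,"gripper":255},{"dx":0,"dy":0,"dz":0,"wx":0,"wy":0,"wz":0,"gripper":70},{"dx":0,"dy":0,"dz":0,"wx":0,"wy":0,"wz":0,"gripper":60},{"dx":0,"dy":0,"dz":0,"wx":0,"wy":0,"wz":0,"gripper":60},{"dx":0,"dy":0,"dz":-0.6,"wx":0,"wy":0,"wz":0,"gripper":60},{"dx":0,"dy":0,"dz":-1,"wx":0,"wy":0,"wz":0,"gripper":60},{"dx":0,"dy":0,"dz":-1,"wx":0,"wy":0,"wz":0,"gripper":60},{"dx":0,"dy":0,"dz":-1,"wx":0,"wy":0,"wz":0,"gripper":60},{"dx":0,"dy":0,"dz":-1,"wx":0,"wy":0,"wz":0,"gripper":60},{"dx":-0.16,"dy":0.9,"dz":-0.4,"wx":0,"wy":0,"wz":0,"gripper":110},{"dx":-0.16,"dy":1,"dz":0,"wx":0,"wy":0,"wz":0,"gripper":110},{"dx":-0.16,"dy":1,"dz":0,"wx":0,"wy":0,"wz":0,"gripper":110},{"dx":-0.16,"dy":1,"dz":0,"wx":0,"wy":0,"wz":0,"gripper":110},{"dx":-0.16,"dy":1,"dz":0.3,"wx":0,"wy":0,"wz":0,"gripper":110},{"dx":-0.16,"dy":1,"dz":0.7,"wx":0,"wy":0,"wz":0,"gripper":110},{"dx":-0.16,"dy":1,"dz":1,"wx":0,"wy":0,"wz":0,"gripper":110},{"dx":-0.16,"dy":1,"dz":1,"wx":0,"wy":0,"wz":0,"gripper":110},{"dx":0,"dy":0.2,"dz":0.5,"wx":0,"wy":0,"wz":0,"gripper":110},{"dx":0,"dy":0,"dz":0,"wx":0,"wy":0,"wz":0,"gripper":110},{"dx":0,"dy":0,"dz":0,"wx":0,"wy":0,"wz":0,"gripper":110}])

```text
time: 22.73
tool_pos: [0.6031, -0.2704, 0.1657]
ee_rot: [-3.141, -0.001, 2.748]
wrist_force: [-0.8, -1.1, 0.7]
width: 0.0537
finger_force: 0.0
```

```bash
python3 off.py cover
```

```text
cover [ 0. -0.]
[ 0.60307588 -0.27043748  0.16573145] [-3.14088283e+00 -8.12728920e-04  2.74803087e+00] 22.7333
```

>>> carry_out(deltas=[{"dx":0,"dy":0,"dz":0.7,"wx":0,"wy":0,"wz":0,"gripper":110},{"dx":0,"dy":0,"dz":1,"wx":0,"wy":0,"wz":0,"gripper":110},{"dx":0,"dy":0,"dz":0.7,"wx":0,"wy":0,"wz":0,"gripper":110},{"dx":0,"dy":0,"dz":0.3,"wx":0,"wy":0,"wz":0,"gripper":110},{"dx":0,"dy":0,"dz":0.2,"wx":0,"wy":0,"wz":0,"gripper":110},{"dx":0,"dy":0,"dz":0,"wx":0,"wy":0,"wz":0,"gripper":110}])

```text
time: 23.23
tool_pos: [0.6033, -0.271, 0.1082]
ee_rot: [-3.141, 0.001, 2.747]
wrist_force: [-1.2, -0.1, -0.0]
width: 0.0534
finger_force: 0.0
```

>>> carry_out(deltas=[{"dx":0,"dy":0,"dz":0,"wx":0,"wy":0,"wz":0,"gripper":255},{"dx":0,"dy":0,"dz":0,"wx":0,"wy":0,"wz":0,"gripper":255},{"dx":0,"dy":0,"dz":0,"wx":0,"wy":0,"wz":0,"gripper":255},{"dx":0,"dy":0,"dz":0,"wx":0,"wy":0,"wz":0,"gripper":255},{"dx":0,"dy":0,"dz":0,"wx":0,"wy":0,"wz":0,"gripper":255},{"dx":0,"dy":0,"dz":0,"wx":0,"wy":0,"wz":0,"gripper":255},{"dx":0,"dy":0,"dz":0,"wx":0,"wy":0,"wz":0,"gripper":255}])

```text
time: 23.82
tool_pos: [0.6036, -0.2699, 0.108]
ee_rot: [3.142, 0.0, 2.748]
wrist_force: [-0.3, -0.5, 1.1]
width: 0.0175
finger_force: 30.0
```

>>> carry_out(deltas=[{"dx":0,"dy":0,"dz":-0.6,"wx":0,"wy":0,"wz":0,"gripper":255},{"dx":0,"dy":0,"dz":-1,"wx":0,"wy":0,"wz":0,"gripper":255},{"dx":0,"dy":0,"dz":-1,"wx":0,"wy":0,"wz":0,"gripper":255},{"dx":0,"dy":0,"dz":-1,"wx":0,"wy":0,"wz":0,"gripper":255},{"dx":0,"dy":0,"dz":-1,"wx":0,"wy":0,"wz":0,"gripper":255},{"dx":0.3,"dy":0.4,"dz":-1,"wx":0,"wy":0,"wz":0,"gripper":255},{"dx":0.7,"dy":0.97,"dz":-1,"wx":0,"wy":0,"wz":0,"gripper":255},{"dx":0.7,"dy":0.97,"dz":-0.4,"wx":0,"wy":0,"wz":0,"gripper":255},{"dx":0.7,"dy":0.97,"dz":0,"wx":0,"wy":0,"wz":0,"gripper":255},{"dx":0.7,"dy":0.97,"dz":0,"wx":0,"wy":0,"wz":0,"gripper":255},{"dx":0.7,"dy":0.97,"dz":0,"wx":0,"wy":0,"wz":0,"gripper":255},{"dx":0.7,"dy":0.97,"dz":0,"wx":0,"wy":0,"wz":0,"gripper":255},{"dx":0.7,"dy":0.97,"dz":0,"wx":0,"wy":0,"wz":0,"gripper":255},{"dx":0.7,"dy":0.97,"dz":0,"wx":0,"wy":0,"wz":0,"gripper":255},{"dx":0.7,"dy":0.97,"dz":0,"wx":0,"wy":0,"wz":0,"gripper":255},{"dx":0.7,"dy":0.97,"dz":0,"wx":0,"wy":0,"wz":0,"gripper":255},{"dx":0.7,"dy":0.97,"dz":0,"wx":0,"wy":0,"wz":0,"gripper":255},{"dx":0,"dy":0,"dz":0,"wx":0,"wy":0,"wz":0,"gripper":255},{"dx":0,"dy":0,"dz":0,"wx":0,"wy":0,"wz":0,"gripper":255}])

```text
time: 25.4
tool_pos: [0.5404, -0.0033, 0.2486]
ee_rot: [-3.142, 0.001, 2.75]
wrist_force: [-0.2, -1.6, 0.8]
width: 0.0174
finger_force: 30.0
```

```bash
python3 off.py m0; python3 - <<'E'
from h import *
s=snap("scene","s4")
cv2.imwrite("pics/c4.png",np.hstack([cv2.resize(s[150:280,215:345],None,fx=3,fy=3),cv2.resize(s[150:280,40:170],None,fx=3,fy=3)])[:,:,::-1])
E
```

```text
m0 [-0.01 -0.01]
[ 0.54041943 -0.00327558  0.24859687] [-3.14158081e+00  1.29811738e-03  2.75007225e+00] 25.4
```

View pics/c4.png

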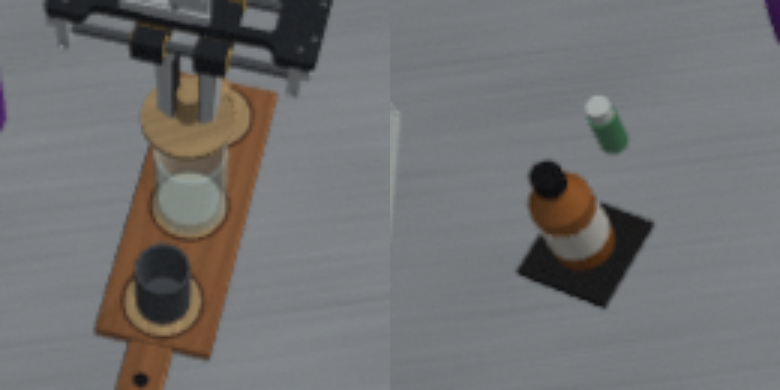

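The cover is lined up above the glass, and the bottle stands centred on the tile at about (582,245) in the crop. Lowering now.

>>> carry_out(deltas=[{"dx":0.02,"dy":0.04,"dz":0.6,"wx":0,"wy":0,"wz":0,"gripper":255},{"dx":0,"dy":0,"dz":0.8,"wx":0,"wy":0,"wz":0,"gripper":255},{"dx":0,"dy":0,"dz":0.5,"wx":0,"wy":0,"wz":0,"gripper":255},{"dx":0,"dy":0,"dz":0.3,"wx":0,"wy":0,"wz":0,"gripper":255},{"dx":0,"dy":0,"dz":0.15,"wx":0,"wy":0,"wz":0,"gripper":255},{"dx":0,"dy":0,"dz":0,"wx":0,"wy":0,"wz":0,"gripper":255},{"dx":0,"dy":0,"dz":0,"wx":0,"wy":0,"wz":0,"gripper":255}])

```text
time: 26.03
tool_pos: [0.5407, -0.0037, 0.2006]
ee_rot: [3.141, 0.0, 2.747]
wrist_force: [-0.0, -0.4, -0.3]
width: 0.0179
finger_force: 30.0
```

>>> carry_out(deltas=[{"dx":0,"dy":0,"dz":0.05,"wx":0,"wy":0,"wz":0,"gripper":255},{"dx":0,"dy":0,"dz":0,"wx":0,"wy":0,"wz":0,"gripper":255},{"dx":0,"dy":0,"dz":0,"wx":0,"wy":0,"wz":0,"gripper":255}])

```text
time: 26.28
tool_pos: [0.5408, -0.0034, 0.2]
ee_rot: [3.141, 0.001, 2.748]
wrist_force: [0.7, 0.1, -0.8]
width: 0.0175
finger_force: 30.0
```

>>> carry_out(deltas=[{"dx":0,"dy":0,"dz":0.05,"wx":0,"wy":0,"wz":0,"gripper":255},{"dx":0,"dy":0,"dz":0,"wx":0,"wy":0,"wz":0,"gripper":255},{"dx":0,"dy":0,"dz":0,"wx":0,"wy":0,"wz":0,"gripper":160},{"dx":0,"dy":0,"dz":0,"wx":0,"wy":0,"wz":0,"gripper":130},{"dx":0,"dy":0,"dz":0,"wx":0,"wy":0,"wz":0,"gripper":130},{"dx":0,"dy":0,"dz":0,"wx":0,"wy":0,"wz":0,"gripper":130},{"dx":0,"dy":0,"dz":-0.5,"wx":0,"wy":0,"wz":0,"gripper":130},{"dx":0,"dy":0,"dz":-1,"wx":0,"wy":0,"wz":0,"gripper":130},{"dx":0,"dy":0,"dz":-1,"wx":0,"wy":0,"wz":0,"gripper":130},{"dx":0,"dy":0,"dz":-1,"wx":0,"wy":0,"wz":0,"gripper":130},{"dx":0,"dy":0,"dz":-0.5,"wx":0,"wy":0,"wz":0,"gripper":130},{"dx":0.5,"dy":0.5,"dz":0,"wx":0,"wy":0,"wz":0,"gripper":130},{"dx":0.8,"dy":0.8,"dz":0,"wx":0,"wy":0,"wz":0,"gripper":130},{"dx":0.8,"dy":0.8,"dz":0,"wx":0,"wy":0,"wz":0,"gripper":130},{"dx":0.8,"dy":0.8,"dz":0,"wx":0,"wy":0,"wz":0,"gripper":130},{"dx":0.8,"dy":0.8,"dz":0,"wx":0,"wy":0,"wz":0,"gripper":130},{"dx":0.8,"dy":0.8,"dz":0,"wx":0,"wy":0,"wz":0,"gripper":130},{"dx":0.4,"dy":0.4,"dz":0,"wx":0,"wy":0,"wz":0,"gripper":130},{"dx":0,"dy":0,"dz":0,"wx":0,"wy":0,"wz":0,"gripper":130},{"dx":0,"dy":0,"dz":0,"wx":0,"wy":0,"wz":0,"gripper":130}])

```text
time: 27.95
tool_pos: [0.4872, 0.1252, 0.2781]
ee_rot: [-3.141, -0.0, 2.749]
wrist_force: [0.4, -0.5, 0.6]
width: 0.0462
finger_force: 0.0
```

```bash
python3 - <<'E'
from h import *
s=snap("scene","s5");t=snap("top","t5")
f=cv2.resize(s[150:280,215:345],None,fx=3,fy=3)
cv2.imwrite("pics/c5.png",np.hstack([f,cv2.resize(t[120:250,245:375],None,fx=3,fy=3)])[:,:,::-1])
E
```

```text
(no output)
```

View pics/c5.png

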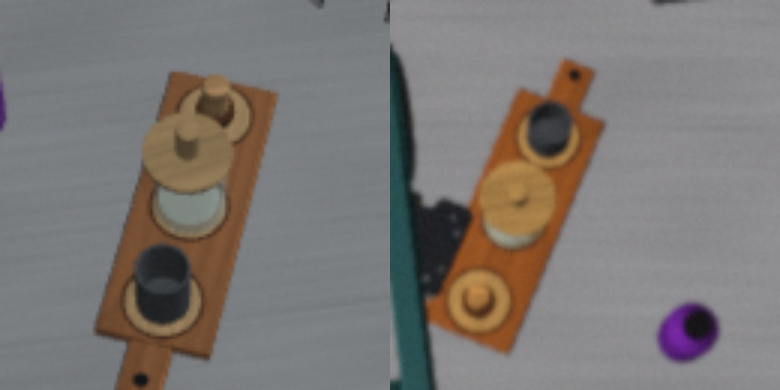

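Both views show the cover flat on the glass, at about top px (287.7,186), and all three items on their marks. One quick numeric check, then I hand it in if the numbers agree.

```bash
python3 - <<'E'
from h import *
c=back('top',287.7,186,.098);s=back('scene',215+188/3,150+152/3,.098)
print(c,"vs top m0 .5379 -.0058",s,"vs scene .5433 -.0012")
print(back('top',297.7,163.2,.067), "m+ .6166 -.0373", back('top',274.7,218.5,.056),"m- .46 .0264")
if np.hypot(c[0]-.5379,c[1]+.0058)<.009 and np.hypot(s[0]-.5433,s[1]+.0012)<.009: print(robot.close_job())
E
```

```text
[ 0.53956816 -0.00750232  0.098     ] vs top m0 .5379 -.0058 [ 0.54518751 -0.0027694   0.098     ] vs scene .5433 -.0012
[ 0.61023758 -0.03478215  0.067     ] m+ .6166 -.0373 [0.4583904  0.02602286 0.056     ] m- .46 .0264
the job is handed in; nothing more can be done
None
```

The tasting set is laid out and handed in after about 28 s of robot time. Final images put the cup about 7 mm from its mark's centre, the stopper and cover within about 3 mm, the bottle centred on the tile by eye, and show nothing tipped over; the judge's verdict was not shown.

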